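# Lock the bayonet cap into the vacuum filter housing

### The arm

A 7-joint arm with a two-finger parallel gripper is mounted at the origin on a cart in front of the work surface, level with it; the furniture and walls round the work are solid. World frame = base frame: x ahead of the robot, y to its left, z up, the work surface at z = 0. Lengths are in m, angles in rad, forces in N, time in s.
With the tool pointing down it reaches from about 0.35 to 0.9 m from the base axis. Payload 8.1 kg.
Tool frame: the origin (TCP) lies at the very end of the fingers, on their centre line; the grasp point (between the pads) lies 19 mm behind it (grip_point_offset is the z of the grasp point in the tool frame, in m); z points along the fingers, y is the line along which they close (so a half turn about z gives the same grasp; the last joint's range is limited). The gripper opens to 85 mm and grips with 20 to 120 N. Pads are 22 mm wide; open, the fingers measure 114 mm over their backs; the gripper's body (76 mm by 85 mm) begins 54 mm behind the grasp point. The pads swing forward as they close: fully open they stand 13 mm farther back than shut.
Start: joints at [1.224, 0.434, 0.025, 1.573, -0.012, 1.134, -0.075], TCP at [0.151, -0.607, 0.231] pointing down, gripper open.
Joint ranges: [-2.62, 2.62], [-0.44, 2.09], [-1.27, 1.32], [0.08, 2.57], [-1.32, 4.46], [0.12, 2], [-2.74, 2.74]. Speed limits (rad/s): [2.22, 2.22, 3.01, 3.01, 3.14, 3.14, 3.14].

### API

Orientations are given as a unit quaternion [w, x, y, z].
In Python, from plant import * gives the robot as it stands. The module is installed in compiled form; this text tells all that it offers.
- The arm moves only by the tool step_arm, never from a script. Its argument "moves" is a list of rows, each an object of numbers: "claw": the opening, from 0 (shut) to 1 (fully open); "tx", "ty", "tz": the shift along the world's x, y, z in mm; "wx", "wy", "wz": the turn, a rotation vector about the world's x, y, z in rad. A call has 1 to 20 rows; each row is the pose to reach, as a shift and turn from the pose commanded when the call began; what a row does not reach only later rows make up. A row lasts 1/8 s, in which the tool goes at most 62.5 mm and 10.7 degrees, less where a joint would pass 70% of its speed; a pose out of reach is approached as far as the arm can. A call with a gripper value outside its range is refused whole. The fingers move at their own pace and stop on an object; "newtons" is the grip in N (left out, the last holds). Time passes only in rows, so rows that repeat a pose let the fingers close. It gives the time, the measured TCP pose, the force, the opening and the grip force at its end, in the units of the state.
- get_state(): the state, without advancing time (a new reading comes with each control period).
- snapshot(name): name is "scene" or "top" or "wrist"; returns a dict with "img" (400x640x3 uint8, blue, green, red), "range_z" (400x640 float32, m along the optical axis (not along the pixel's ray), 0 where there is no reading), "fx", "fy", "cx", "cy" (pixels), "D" ([k1, k2, p1, p2, k3] as OpenCV has them; the pictures are not rectified), "extrinsics" (4x4, takes a point from camera to world coordinates); the wrist camera has in their place "hand_eye" (4x4, takes a point from camera to tool coordinates, whose origin is the TCP and whose axes are the flange's). Camera axes: x right, y up, looking along -z (the intrinsics and any distortion apply to the point x, -y, -z); pixel columns grow to the right and rows downward; lengths in m; the calibration is good to about 2 mm. A picture is of the moment at which its call begins: read the wrist's pose just before it.
- hand_in(): hands the job in; it is judged then, once.
Trained networks look in the newest picture that a camera, given by its name, has taken for a name from the list of things; names that differ only in an ending like _2 or _b are one class to them, and where a whole thing is asked for, a point or a joint stands for the part that bears it (a point fixed in the world has none). Each returns a list of dicts, best first, with "conf" (0 to 1); they miss things now and then, are a little off and sometimes report something else, mostly with a low value. They report only what shows in the picture. A call takes as long as a camera call. They do not tell look-alikes from the thing itself.
- spot_in(name, camera): "centre" ([x, y, z] in m, in world coordinates, good to about 4 mm: the middle of the surface that is visible of it).
- outline_of(name, camera): "mask" (400x640 bool, what is visible of it).
The state is a dict: "time": time; "q": joint angles; "joint_velocities": joint speeds; "effort": joint torques, N m; "eef_pos": TCP position; "ee_rot": TCP orientation; "ft_force": force on the tool from outside, world axes, zero at the start; "moment": the same for the moment, N m; "finger_gap": finger opening in m; "grip_force": force on a finger pad.
Only numpy, scipy, OpenCV 4.12 (cv2) and the standard library are available. Lean on these libraries where they do the work, as an engineer would, in place of code of your own. Each camera call takes 0.05 s, during which the arm holds its last target. There are 200 camera calls.

### The job

Close the vacuum filter: take the orange bayonet cap, set its foot into the mouth of the filter housing and feel for the slots by turning it clockwise under light pressure until the lugs drop in, then push it down against the spring and twist it clockwise to the stop, so that it stays locked when you let go. Be gentle - the slotted ring is plastic and must never be pressed or twisted hard - and leave the other parts on the bench where they are.

Things in the scene. Friction and masses are not known exactly. Their poses are not given: they have to be found in the camera images.
- cap_grip (a point): Loose 150 g orange cap, 58 mm wide, 57.5 mm high, upright on its white foot. Point: centre of its wing grip, on the axis, 44 mm above the underside of the foot. z up; the grip is a bar 48 mm long (x), 16 mm thick (y), 27 mm tall (13.5 mm above and below this point), standing on the flange (58 mm round, 5 mm thick, underside 26 mm above the foot). A half turn of the cap makes no difference.
- cap_foot (a point): Centre of the flat underside of the cap's foot, on its axis, axes as cap_grip. The stem is 34 mm across. Two lugs stick out of the foot along +x and -x, in line with the grip bar: they reach 24 mm from the axis, are 8 mm wide and 6 mm tall, undersides level with this point.
- housing: Fixed filter housing: round aluminium body 63 mm across on a 92 x 92 x 8 mm dark base plate, 48 mm high, a hose stub left and right (along y), red marks on the rim front and back (along x). Origin: centre of the plate's underside, z up. The bore tapers from 53 mm at the rim to 51 mm at the ring. A force over 30 N on the housing or anything in it counts as forcing it.
- mouth (a point): On the housing's axis, level with the top of the grey slotted ring 8 mm below the rim; axes as housing. Ring: 7 mm thick, 38 mm hole, two opposite slots 10.5 mm wide, roughly along x but clocked by up to 0.45 rad either way (not measured): feel for them. It gives downwards on springs (3 N, then 2.5 N per mm) for 5 mm, then is rigid; once the lugs meet the slots it springs back up past them.
- seat (a point): On the housing's axis, 6 mm below mouth: top of a spring seat that the foot pushes down (3 N, then 0.6 N per mm; it bottoms 11 mm lower). The foot must be over 13 mm below mouth (14.5 mm is good) for the lugs to turn beneath the ring. Released without being turned, the cap springs up; locked, its lugs hold the foot about 13 mm below mouth.
- lock_ring (a joint): Friction ring beneath the slotted ring, carried round by the lugs: 0 at the start, grows clockwise seen from above, 0.4 rad at the stop (locked). From the slots the cap turns freely for 0.07 to 0.2 rad before the lugs meet it; it then takes about 0.08 N m plus the cap's own friction. The stop sits in rubber: beyond the stop the cap still gives by 1 rad per 4 N m.
- puck_a: Loose plain steel puck 56 mm across and 26 mm high, standing on the bench; origin at the centre of its underside. To be left alone.
- ring_gauge_a: Loose gauge with an orange ring on a steel stem, 45 mm across and 46 mm high, beside the housing; origin at the centre of its underside. To be left alone.
- bearing_a: Loose ball bearing 40 mm across and 11 mm high, on the bench; origin at the centre of its underside. To be left alone.
Not all that is in view belongs to the job. There is more than one size of the part that bears cap_grip; the job needs the smallest.

How it is judged:
On the way, in this order (a step that is already met when the one before it is completed fails the run):
1. the cap's lugs are pushed down through the slots, below the ring, not yet turned (z of cap_foot in the frame of mouth below -0.0128 m and horizontal distance between cap_foot and mouth below 0.004 m and value of joint lock_ring below 0.2 rad), for 0.05 s.
2. the cap is twisted clockwise to the stop (z of cap_foot in the frame of mouth below -0.0112 m and value of joint lock_ring above 0.33 rad), for 0.1 s.
At the end, for the whole second after the job is handed in: the cap is let go and stands upright (within 0.1 rad) and centred (within 4 mm) in the housing, held down by its lugs (foot at least 11.2 mm below the top of the slotted ring), with the lock ring turned to within 0.07 rad of its stop (all of step 2 and horizontal distance between cap_foot and mouth below 0.004 m and angle between cap_foot's own z axis and vertical below 0.1 rad); the robot touches nothing.
It fails at once if the housing or anything in it is forced with more than 30 N (contact force between housing and anything else above 30 N).
It fails at once if a bystander (puck, ring gauge, bearing) is moved by more than 20 mm (distance of any of puck_a, ring_gauge_a, bearing_a from where it was at the start of the episode above 0.02 m).
It also fails if it takes over 64 s, if anything falls off the work surface, if the arm or the gripper's body presses on something with over 40 N, if the wrist force passes 120 N, or if a joint passes its speed limit or range.

## Working session

There is one attempt and no reset: what is moved stays moved. The work goes in short steps, Python scripts to look and compute and a tool call to move; the robot and the scene stay as the last step left them, time stands still between calls to the robot, and variables do not carry over. Pictures are saved under pics/ and viewed, at most 10 in all, crops included, and the job is handed in when it is done.

Besides the shell and the picture viewer there is one more tool, called after "Request:" in YAML: its name, and indented under it one key for each argument. step_arm: Moves the arm, as the interface text tells. Its arguments: {"type":"object","properties":{"moves":{"type":"array"},"newtons":{"type":"number"}},"required":["moves"]}

```bash
mkdir -p pics; cat > h.py <<'E'
from plant import *
import numpy as np, cv2
from scipy.spatial.transform import Rotation as R
def T_tool():
    s=get_state(); T=np.eye(4); q=s['ee_rot']; T[:3,:3]=R.from_quat([q[1],q[2],q[3],q[0]]).as_matrix(); T[:3,3]=s['eef_pos']; return T
def shot(cam):
    T=T_tool(); d=snapshot(cam); d['T']=d['extrinsics'] if 'extrinsics' in d else T@d['hand_eye']; return d
def cloud(d):
    v,u=np.mgrid[0:400,0:640]; K=np.array([[d['fx'],0,d['cx']],[0,d['fy'],d['cy']],[0,0,1.]])
    p=cv2.undistortPoints(np.stack([u,v],-1).reshape(-1,1,2).astype(np.float64),K,np.array(d['D'],float)).reshape(400,640,2)
    z=d['range_z'].astype(float); P=np.stack([p[...,0]*z,-p[...,1]*z,-z],-1)
    W=P@d['T'][:3,:3].T+d['T'][:3,3]; W[z==0]=np.nan; return W
E
python3 - <<'E'
from h import *
for c in ['scene','top']:
    d=shot(c); cv2.imwrite(f'pics/{c}.png',d['img']); W=cloud(d); np.save(c+'.npy',W)
    for n in ['cap_grip','housing','ring_gauge_a','puck_a','bearing_a']:
        for r in outline_of(n,c):
            m=r['mask']; v,u=np.nonzero(m); w=W[m]; w=w[~np.isnan(w[:,0])]
            print(c,n,round(r['conf'],2),int(u.mean()),int(v.mean()),m.sum(),np.median(w,0).round(3),np.percentile(w,[2,98],axis=0).round(3).tolist() if len(w) else '')
s=get_state();print(s['time'],s['eef_pos'],s['ee_rot'],s['ft_force'],s['finger_gap'])
E
```

```text
scene cap_grip 0.75 324 279 1321 [0.337 0.137 0.042] [[0.31, 0.106, 0.004], [0.38, 0.177, 0.078]]
scene cap_grip 0.67 275 251 1233 [0.325 0.254 0.042] [[0.296, 0.226, -0.001], [0.369, 0.306, 0.078]]
scene cap_grip 0.64 306 217 565 [0.441 0.272 0.031] [[0.42, 0.252, -0.001], [0.488, 0.307, 0.058]]
scene cap_grip 0.54 326 191 1305 [0.542 0.298 0.015] [[0.503, 0.254, -0.001], [0.593, 0.361, 0.048]]
scene cap_grip 0.41 368 174 152 [0.672 0.268 0.009] [[0.658, 0.251, -0.0], [0.692, 0.285, 0.013]]
scene housing 0.96 326 191 1158 [0.54  0.298 0.02 ] [[0.504, 0.257, 0.004], [0.585, 0.356, 0.048]]
scene ring_gauge_a 0.59 286 167 298 [0.538 0.423 0.04 ] [[0.521, 0.408, 0.002], [0.562, 0.449, 0.046]]
scene puck_a 0.71 327 191 1226 [0.542 0.297 0.018] [[0.503, 0.255, 0.001], [0.59, 0.356, 0.048]]
scene puck_a 0.68 267 194 441 [0.449 0.402 0.025] [[0.427, 0.382, 0.003], [0.477, 0.432, 0.028]]
scene bearing_a 0.66 368 173 167 [0.673 0.268 0.009] [[0.658, 0.251, -0.001], [0.694, 0.287, 0.013]]
top cap_grip 0.74 327 236 687 [0.446 0.279 0.031] [[0.422, 0.255, 0.028], [0.473, 0.303, 0.059]]
top cap_grip 0.69 400 291 1469 [0.348 0.144 0.042] [[0.312, 0.111, 0.003], [0.383, 0.178, 0.079]]
top cap_grip 0.6 335 298 1398 [0.334 0.262 0.042] [[0.298, 0.227, 0.038], [0.367, 0.296, 0.078]]
top housing 0.91 313 182 2169 [0.552 0.307 0.011] [[0.505, 0.257, 0.003], [0.606, 0.357, 0.048]]
top ring_gauge_a 0.57 249 185 491 [0.541 0.429 0.042] [[0.522, 0.408, -0.002], [0.562, 0.45, 0.046]]
top puck_a 0.82 259 232 700 [0.455 0.408 0.025] [[0.43, 0.382, -0.001], [0.48, 0.435, 0.028]]
top bearing_a 0.5 334 123 298 [0.677 0.268 0.009] [[0.658, 0.25, -0.001], [0.696, 0.286, 0.013]]
top bearing_a 0.25 249 185 471 [0.542 0.429 0.042] [[0.522, 0.409, 0.003], [0.562, 0.45, 0.046]]
0.6 [ 0.15084977 -0.60652156  0.23134564] [2.10643563e-05 9.92585769e-01 1.21546247e-01 9.58850008e-06] [-0.49370737  0.20883564 -0.26312383] 0.0851989961088558
```

```bash
python3 - <<'E'
from h import *
a=cv2.imread('pics/top.png')[90:350,220:460]; b=cv2.imread('pics/scene.png')[90:350,200:440]
cv2.imwrite('pics/c1.png',cv2.resize(np.hstack([a,b]),None,fx=1.66,fy=1.66,interpolation=cv2.INTER_CUBIC))
W=np.load('top.npy')
def sel(c,z0,z1,r=.06):
    w=W[(np.hypot(W[...,0]-c[0],W[...,1]-c[1])<r)&(W[...,2]>z0)&(W[...,2]<z1)];return w[:,:2]
for n,c,z0,z1 in [('grip',(.446,.279),.05,.062),('flange',(.446,.279),.026,.062),('plate',(.555,.307),.004,.013),('rim',(.555,.307),.044,.053)]:
    p=sel(c,z0,z1, .045 if 'pl' not in n else .08); r=cv2.minAreaRect((p*1000).astype(np.float32)); ce=cv2.minEnclosingCircle((p*1000).astype(np.float32)); print(n,len(p),r,ce,p.mean(0))
E
```

```text
grip 229 ((447.84222412109375, 278.59259033203125), (47.93460464477539, 16.329771041870117), 32.05868148803711) ((447.8380432128906, 279.0806579589844), 24.318859100341797) [0.44751043 0.27849622]
flange 748 ((447.6935729980469, 278.1776123046875), (57.41925048828125, 58.038291931152344), 15.333426475524902) ((447.6908874511719, 278.3358459472656), 30.310565948486328) [0.44702558 0.27852074]
plate 1093 ((546.186767578125, 319.02215576171875), (104.04698181152344, 120.98340606689453), 61.97640609741211) ((549.2910766601562, 309.7466735839844), 67.80154418945312) [0.55080094 0.30706316]
rim 254 ((556.0079956054688, 307.3475646972656), (60.442596435546875, 60.72089767456055), 0.6200829148292542) ((556.0000610351562, 306.7855529785156), 31.458728790283203) [0.55597611 0.30791713]
```

View pics/c1.png

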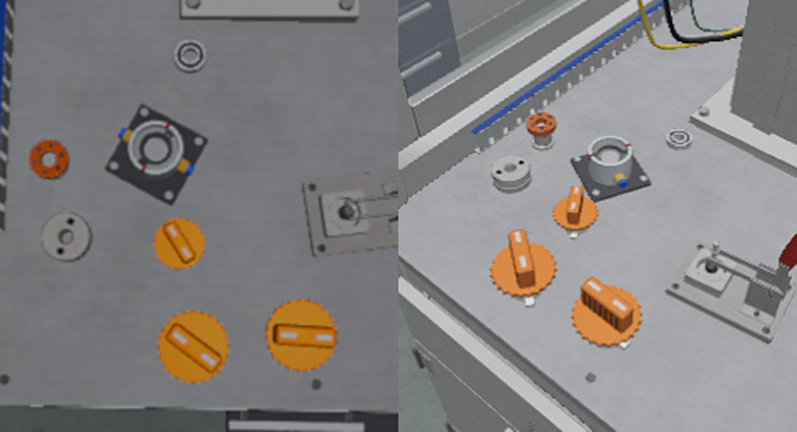

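```bash
python3 - <<'E'
from h import *
A=np.concatenate([np.load(c+'.npy').reshape(-1,3) for c in('top','scene')]);A=A[~np.isnan(A[:,0])]
print('cols y from -0.6 step .1; rows x from 0.1')
for x in np.arange(.1,1,.1):
    print(round(x,1),[ (round(float(np.max(A[m,2])),2) if (m:=(abs(A[:,0]-x-.05)<.05)&(abs(A[:,1]-y-.05)<.05)).any() else None) for y in np.arange(-.7,.6,.1)])
E
```

```text
cols y from -0.6 step .1; rows x from 0.1
0.1 [-0.79, -0.79, -0.79, -0.79, -0.79, -0.0, 0.0, 0.0, 0.0, -0.79, -0.79, -0.79, -0.79]
0.2 [None, None, None, 0.0, 0.01, 0.0, 0.0, 0.0, 0.0, 0.04, 0.0, 0.6, 0.48]
0.3 [None, None, None, 0.0, 0.01, 0.0, 0.0, 0.0, 0.08, 0.08, 0.04, 0.61, 0.59]
0.4 [None, None, None, 0.03, 0.03, 0.04, 0.17, 0.17, 0.03, 0.06, 0.04, 0.06, 0.58]
0.5 [None, None, None, 0.03, 0.02, 0.52, 0.53, 0.16, 0.03, 0.05, 0.05, 0.06, 0.6]
0.6 [None, None, None, 0.0, 0.15, 0.01, 0.51, 0.5, 0.0, 0.01, 0.01, 0.06, 0.56]
0.7 [None, None, None, 0.02, 0.19, 0.15, 0.0, 0.35, 0.44, 0.42, 0.4, 0.36, 0.4]
0.8 [None, None, None, 0.02, 0.2, 0.15, 0.01, 0.43, 0.43, 0.2, 0.38, 0.36, 0.34]
0.9 [None, None, None, None, 0.17, 0.15, 0.1, 0.35, 0.35, 0.03, 0.02, 0.23, 0.31]
```

View pics/scene.png

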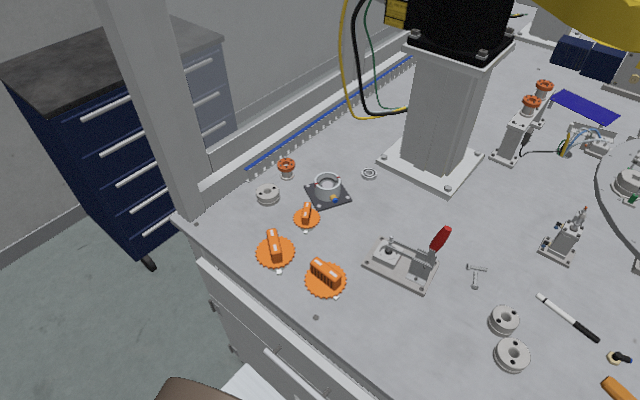

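View pics/top.png

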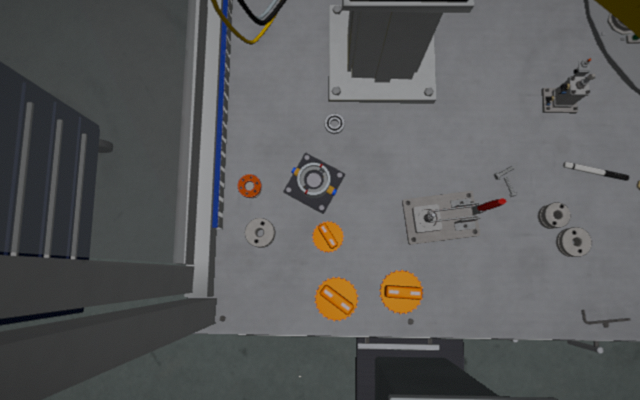

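Request:
step_arm:
  moves:
    - {"tx":30,"ty":50,"tz":20,"wz":0.12,"claw":1}
    - {"tx":60,"ty":102,"tz":40,"wz":0.26}
    - {"tx":90,"ty":153,"tz":60,"wz":0.4}
    - {"tx":120,"ty":204,"tz":80,"wz":0.54}
    - {"tx":150,"ty":255,"tz":80,"wz":0.68}
    - {"tx":180,"ty":306,"tz":80,"wz":0.82}
    - {"tx":209,"ty":357,"tz":80,"wz":0.96}
    - {"tx":212,"ty":415,"tz":80,"wz":1.12}
    - {"tx":217,"ty":475,"tz":80,"wz":1.28}
    - {"tx":222,"ty":535,"tz":80,"wz":1.44}
    - {"tx":229,"ty":595,"tz":80,"wz":1.6}
    - {"tx":229,"ty":607,"tz":80,"wz":1.76}
    - {"tx":229,"ty":607,"tz":80,"wz":1.76}

```text
invalid input
```

Request:
step_arm:
  moves:
    - {"claw":1,"tx":30,"ty":50,"tz":20,"wx":0,"wy":0,"wz":0.12}

```text
time: 0.72
eef_pos: [0.1779, -0.5579, 0.2496]
ee_rot: [-0.001, 0.984, 0.179, -0.001]
ft_force: [1.7, 0.2, 1.3]
finger_gap: 0.0852
grip_force: 0.0
```

Request:
step_arm:
  moves:
    - {"claw":1,"tx":30,"ty":52,"tz":20,"wx":0,"wy":0,"wz":0.15}
    - {"claw":1,"tx":60,"ty":103,"tz":40,"wx":0,"wy":0,"wz":0.3}
    - {"claw":1,"tx":90,"ty":154,"tz":60,"wx":0,"wy":0,"wz":0.44}
    - {"claw":1,"tx":120,"ty":205,"tz":60,"wx":0,"wy":0,"wz":0.58}
    - {"claw":1,"tx":150,"ty":256,"tz":60,"wx":0,"wy":0,"wz":0.72}
    - {"claw":1,"tx":179,"ty":307,"tz":60,"wx":0,"wy":0,"wz":0.88}
    - {"claw":1,"tx":182,"ty":365,"tz":60,"wx":0,"wy":0,"wz":1.04}
    - {"claw":1,"tx":187,"ty":425,"tz":60,"wx":0,"wy":0,"wz":1.2}
    - {"claw":1,"tx":192,"ty":485,"tz":60,"wx":0,"wy":0,"wz":1.36}
    - {"claw":1,"tx":199,"ty":545,"tz":60,"wx":0,"wy":0,"wz":1.52}
    - {"claw":1,"tx":199,"ty":557,"tz":60,"wx":0,"wy":0,"wz":1.68}
    - {"claw":1,"tx":199,"ty":557,"tz":60,"wx":0,"wy":0,"wz":1.68}

```text
time: 2.22
eef_pos: [0.3798, 0.0013, 0.3115]
ee_rot: [0.0, 0.521, 0.853, -0.0]
ft_force: [-0.6, -1.3, 0.0]
finger_gap: 0.0857
grip_force: 0.0
```

Request:
step_arm:
  moves:
    - {"claw":1,"tx":15,"ty":60,"tz":0,"wx":0,"wy":0,"wz":0.18}
    - {"claw":1,"tx":30,"ty":120,"tz":0,"wx":0,"wy":0,"wz":0.36}
    - {"claw":1,"tx":45,"ty":180,"tz":-20,"wx":0,"wy":0,"wz":0.54}
    - {"claw":1,"tx":58,"ty":235,"tz":-50,"wx":0,"wy":0,"wz":0.72}
    - {"claw":1,"tx":68,"ty":278,"tz":-90,"wx":0,"wy":0,"wz":0.9}
    - {"claw":1,"tx":68,"ty":278,"tz":-110,"wx":0,"wy":0,"wz":1.08}
    - {"claw":1,"tx":68,"ty":278,"tz":-130,"wx":0,"wy":0,"wz":1.26}
    - {"claw":1,"tx":68,"ty":278,"tz":-130,"wx":0,"wy":0,"wz":1.44}
    - {"claw":1,"tx":68,"ty":278,"tz":-130,"wx":0,"wy":0,"wz":1.62}
    - {"claw":1,"tx":68,"ty":278,"tz":-130,"wx":0,"wy":0,"wz":1.655}
    - {"claw":1,"tx":68,"ty":278,"tz":-130,"wx":0,"wy":0,"wz":1.655}

```text
time: 3.6
eef_pos: [0.4484, 0.2776, 0.181]
ee_rot: [-0.0, -0.272, 0.962, -0.0]
ft_force: [-0.2, 0.0, -0.3]
finger_gap: 0.0853
grip_force: 0.0
```

```bash
cat > look.py <<'E'
from h import *
import sys
d=shot('wrist'); cv2.imwrite(f'pics/{sys.argv[1]}.png',d['img']); W=cloud(d); np.save(sys.argv[1]+'.npy',W); np.savez(sys.argv[1]+'_T.npz',T=d['T'])
def sel(c,z0,z1,r):
    return W[(np.hypot(W[...,0]-c[0],W[...,1]-c[1])<r)&(W[...,2]>z0)&(W[...,2]<z1)][:,:2]
for n,c,z0,z1,r in [('grip',(.448,.2785),.05,.064,.045),('flange',(.448,.2785),.024,.036,.045),('plate',(.556,.307),.004,.013,.072),('rim',(.556,.307),.044,.053,.045)]:
    p=sel(c,z0,z1,r)
    if len(p)>20:
        p=(p*1000).astype(np.float32); print(n,len(p),cv2.minAreaRect(p),cv2.minEnclosingCircle(p))
s=get_state();print(s['time'],s['q'].__repr__(),s['eef_pos'],s['ee_rot'],s['ft_force'],s['moment'])
E
python3 look.py w1
```

```text
grip 958 ((448.0594482421875, 279.8603515625), (48.17803192138672, 16.139305114746094), 31.991470336914062) ((447.7530822753906, 280.02685546875), 24.343782424926758)
flange 1897 ((446.41802978515625, 279.02020263671875), (57.088096618652344, 59.96379470825195), 30.755672454833984) ((447.8990478515625, 279.9160461425781), 30.30582618713379)
plate 2520 ((555.9539794921875, 308.44915771484375), (92.40470123291016, 91.7889633178711), 62.00300598144531) ((555.4727172851562, 308.5228271484375), 63.47370529174805)
rim 1004 ((555.5728759765625, 308.3798828125), (61.94811248779297, 61.43864822387695), 86.1483383178711) ((555.6217041015625, 308.4172058105469), 31.694618225097656)
3.65 array([ 0.1036507 ,  0.5578632 , -1.08593361,  1.81578165,  0.55052984,
        1.1097965 ,  0.94436927]) [0.44826246 0.27783798 0.18118327] [-5.87485839e-05 -2.72389360e-01  9.62187096e-01 -1.62306827e-04] [-0.29913989  0.77904152 -0.70026682] [-0.04067583  0.05189976  0.03204461]
```

View pics/w1.png

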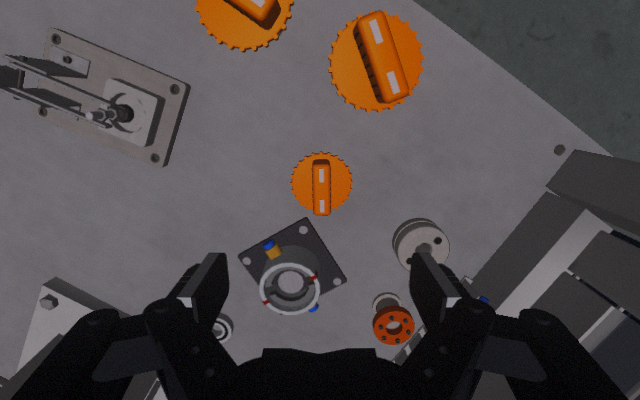

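Request:
step_arm:
  moves:
    - {"claw":1,"tx":0,"ty":1,"tz":-40,"wx":0,"wy":0,"wz":0.007}
    - {"claw":1,"tx":0,"ty":1,"tz":-80,"wx":0,"wy":0,"wz":0.007}
    - {"claw":1,"tx":0,"ty":1,"tz":-115,"wx":0,"wy":0,"wz":0.007}
    - {"claw":1,"tx":0,"ty":1,"tz":-135,"wx":0,"wy":0,"wz":0.007}
    - {"claw":0.5,"tx":0,"ty":1,"tz":-146,"wx":0,"wy":0,"wz":0.007}
    - {"claw":0.3,"tx":0,"ty":1,"tz":-146,"wx":0,"wy":0,"wz":0.007}
    - {"claw":0,"tx":0,"ty":1,"tz":-146,"wx":0,"wy":0,"wz":0.007}
    - {"claw":0,"tx":0,"ty":1,"tz":-146,"wx":0,"wy":0,"wz":0.007}
    - {"claw":0,"tx":0,"ty":1,"tz":-146,"wx":0,"wy":0,"wz":0.007}
    - {"claw":0,"tx":0,"ty":1,"tz":-146,"wx":0,"wy":0,"wz":0.007}
  newtons: 50

```text
time: 4.9
eef_pos: [0.4484, 0.2799, 0.0363]
ee_rot: [0.001, -0.278, 0.961, 0.0]
ft_force: [-0.4, -0.5, 5.3]
finger_gap: 0.015
grip_force: 49.2
```

```bash
cat > st.py <<'E'
from plant import *
s=get_state()
import math
q=s['ee_rot']
print(s['time'],'pos',(s['eef_pos']*1000).round(1),'yaw',round(2*math.atan2(q[2],q[1])%6.2832,3),'q',s['q'].round(2),'F',s['ft_force'].round(1),'M',s['moment'].round(3),s['finger_gap'],s['grip_force'])
E
python3 st.py
```

```text
4.9 pos [448.4 279.9  36.3] yaw 3.705 q [-0.02  0.73 -0.92  1.95  0.77  0.86  0.77] F [-0.4 -0.5  5.3] M [-0.224  0.139 -0.061] 0.015006760363949611 49.23986077308655
```

Request:
step_arm:
  moves:
    - {"claw":0,"tx":0,"ty":0,"tz":30,"wx":0,"wy":0,"wz":0}
    - {"claw":0,"tx":0,"ty":0,"tz":70,"wx":0,"wy":0,"wz":-0.1}
    - {"claw":0,"tx":30,"ty":8,"tz":75,"wx":0,"wy":0,"wz":-0.22}
    - {"claw":0,"tx":70,"ty":18,"tz":75,"wx":0,"wy":0,"wz":-0.34}
    - {"claw":0,"tx":108,"ty":28.5,"tz":75,"wx":0,"wy":0,"wz":-0.45}
    - {"claw":0,"tx":108,"ty":28.5,"tz":70,"wx":0,"wy":0,"wz":-0.45}
    - {"claw":0,"tx":108,"ty":28.5,"tz":70,"wx":0,"wy":0,"wz":-0.45}
    - {"claw":0,"tx":108,"ty":28.5,"tz":70,"wx":0,"wy":0,"wz":-0.45}

```text
time: 5.9
eef_pos: [0.5548, 0.3079, 0.1054]
ee_rot: [-0.0, -0.058, 0.998, -0.0]
ft_force: [-0.5, -0.9, -1.0]
finger_gap: 0.015
grip_force: 49.5
```

```bash
python3 st.py; python3 look.py w2; python3 - <<'E'
import cv2
a=cv2.imread('pics/w2.png'); cv2.imwrite('pics/w2c.png',cv2.resize(a[180:400,180:460],None,fx=2.5,fy=2.5,interpolation=cv2.INTER_CUBIC))
E
```

```text
5.9 pos [554.8 307.9 105.4] yaw 3.257 q [-0.06  0.73 -0.85  1.64  0.61  1.06  0.59] F [-0.5 -0.9 -1. ] M [-0.028  0.009  0.031] 0.01496818278065481 49.45931911468506
plate 4819 ((556.1359252929688, 308.67132568359375), (92.19930267333984, 91.88309478759766), 62.06233215332031) ((555.9493408203125, 308.7197570800781), 63.635520935058594)
rim 974 ((540.525146484375, 307.0932922363281), (31.237934112548828, 62.29497528076172), 5.951523780822754) ((554.5735473632812, 308.55780029296875), 31.148550033569336)
5.95 array([-0.06352062,  0.72822156, -0.84639347,  1.63476583,  0.60754853,
        1.06143413,  0.59489406]) [0.55504758 0.30784718 0.10552627] [-1.26140527e-04 -5.76377909e-02  9.98337549e-01 -8.27851312e-05] [-0.39682463  0.17905156 -1.06320465] [ 0.01230094 -0.04313426  0.04364207]
```

View pics/w2c.png

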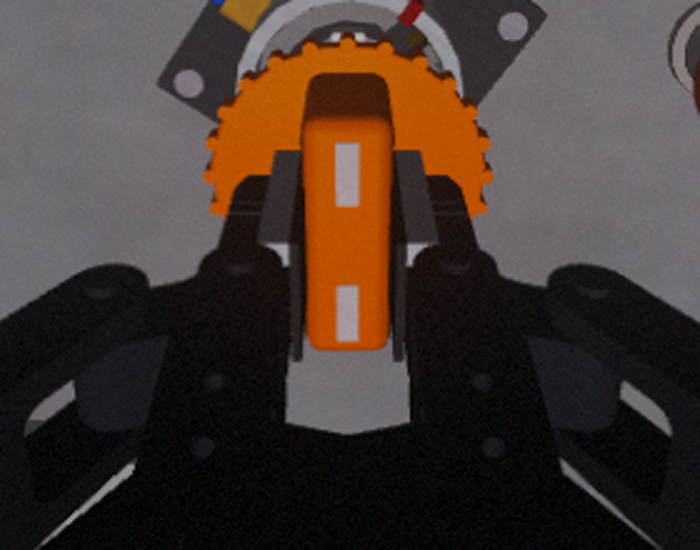

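```bash
python3 - <<'E'
import numpy as np,cv2
W=np.load('w2.npy'); c=(.555,.308)
r=np.hypot(W[...,0]-c[0],W[...,1]-c[1])
for z0,z1 in [(.118,.135),(.095,.108)]:
    m=(r<.034)&(W[...,2]>z0)&(W[...,2]<z1); p=W[m]; print(len(p),np.median(p[:,2]) if len(p) else 0)
    q=(p[:,:2]*1000).astype(np.float32); print(cv2.minAreaRect(q),cv2.minEnclosingCircle(q))
E
```

```text
4625 0.1272188314545096
((554.1602783203125, 307.6846008300781), (43.9521598815918, 40.35496520996094), 46.388710021972656) ((554.01416015625, 307.3078918457031), 24.498315811157227)
3694 0.10089686872144986
((544.3614501953125, 306.7650146484375), (40.331504821777344, 60.415550231933594), 6.1560258865356445) ((554.3969116210938, 307.8377990722656), 30.614530563354492)
```

Request:
step_arm:
  moves:
    - {"claw":0,"tx":1.2,"ty":0.7,"tz":-8,"wx":0,"wy":0,"wz":0}
    - {"claw":0,"tx":1.2,"ty":0.7,"tz":-16,"wx":0,"wy":0,"wz":0}
    - {"claw":0,"tx":1.2,"ty":0.7,"tz":-20,"wx":0,"wy":0,"wz":0}
    - {"claw":0,"tx":1.2,"ty":0.7,"tz":-22,"wx":0,"wy":0,"wz":0}
    - {"claw":0,"tx":1.2,"ty":0.7,"tz":-24,"wx":0,"wy":0,"wz":0}
    - {"claw":0,"tx":1.2,"ty":0.7,"tz":-24,"wx":0,"wy":0,"wz":0}

```text
time: 6.7
eef_pos: [0.557, 0.3087, 0.0813]
ee_rot: [-0.0, -0.057, 0.998, 0.0]
ft_force: [-0.7, -0.3, -1.7]
finger_gap: 0.0148
grip_force: 49.5
```

```bash
python3 st.py
```

```text
6.7 pos [557.  308.7  81.3] yaw 3.256 q [-0.07  0.76 -0.83  1.65  0.63  1.02  0.58] F [-0.7 -0.3 -1.7] M [-0.003  0.012  0.009] 0.014751577009424987 49.460172057151794
```

Request:
step_arm:
  moves:
    - {"claw":0,"tx":0,"ty":0,"tz":-2,"wx":0,"wy":0,"wz":0}
    - {"claw":0,"tx":0,"ty":0,"tz":-4,"wx":0,"wy":0,"wz":0}
    - {"claw":0,"tx":0,"ty":0,"tz":-5,"wx":0,"wy":0,"wz":0}
    - {"claw":0,"tx":0,"ty":0,"tz":-6,"wx":0,"wy":0,"wz":0}
    - {"claw":0,"tx":0,"ty":0,"tz":-6,"wx":0,"wy":0,"wz":0}

```text
time: 7.32
eef_pos: [0.5571, 0.3087, 0.0756]
ee_rot: [0.0, -0.057, 0.998, -0.0]
ft_force: [-1.5, -1.9, 3.3]
finger_gap: 0.0149
grip_force: 50.1
```

```bash
python3 st.py
```

```text
7.325 pos [557.1 308.7  75.6] yaw 3.256 q [-0.08  0.76 -0.82  1.65  0.64  1.01  0.57] F [-1.5 -1.9  3.3] M [-0.33   0.232 -0.031] 0.014885591591161915 50.08008599281311
```

```bash
python3 - <<'E'
import numpy as np,cv2
W=np.load('w1.npy'); img=cv2.imread('pics/w1.png').mean(2)
c=(.5557,.3084)
r=np.hypot(W[...,0]-c[0],W[...,1]-c[1]); a=np.arctan2(W[...,1]-c[1],W[...,0]-c[0])
for r0,r1 in [(.0195,.0245),(.021,.024)]:
  for b in np.arange(-np.pi,np.pi,.15):
    m=(r>r0)&(r<r1)&(a>=b)&(a<b+.15)
    if m.sum() and r0==.0195: print(round(b+.075,2),m.sum(),(W[m][:,2]*1000).round(0).astype(int)[:14],int(img[m].mean()))
a=cv2.imread('pics/w1.png')[235:335,230:360]; cv2.imwrite('pics/w1c.png',cv2.resize(a,None,fx=5.5,fy=5.5,interpolation=cv2.INTER_CUBIC))
E
```

```text
-3.07 5 [41 41 41 42 41] 89
-2.92 4 [41 40 41 41] 89
-2.77 4 [41 41 41 41] 90
-2.62 5 [41 41 40 41 43] 87
-2.47 5 [41 41 42 41 42] 89
-2.32 5 [41 41 41 41 40] 93
-2.17 7 [40 42 41 41 41 41 42] 88
-2.02 9 [40 41 42 41 40 41 41 41 42] 89
-1.87 10 [41 41 40 41 42 41 42 41 42 41] 92
-1.72 11 [41 41 41 41 41 41 41 41 41 41 42] 90
-1.57 13 [42 40 40 42 42 41 41 41 41 41 41 42 40] 93
-1.42 16 [42 40 40 40 43 41 42 41 40 42 42 41 41 40] 87
-1.27 12 [42 39 40 40 41 41 42 42 41 41 41 42] 86
-1.12 14 [39 41 41 41 42 38 41 42 41 41 41 41 42 41] 83
-0.97 14 [33 34 35 40 40 41 41 42 40 42 41 41 41 41] 72
-0.82 2 [16 16] 56
-0.67 8 [16 17 16 16 17 16 17 18] 50
-0.52 29 [17 16 17 16 17 17 17 16 18 17 18 17 17 34] 40
-0.37 30 [17 16 17 17 17 17 17 18 16 35 36 38 40 40] 62
-0.22 22 [18 18 34 35 34 38 37 39 38 41 41 39 41 41] 58
-0.07 22 [35 34 37 35 38 38 38 39 41 41 41 42 41 42] 63
0.08 18 [34 36 35 37 40 42 40 40 42 41 40 41 42 41] 66
0.23 19 [34 37 36 35 38 37 37 40 39 41 40 41 42 40] 58
0.38 15 [34 34 37 39 40 41 41 41 41 41 42 42 42 41] 71
0.53 18 [34 34 34 36 36 39 39 41 41 40 42 41 41 41] 63
0.68 18 [36 37 37 38 40 41 40 41 41 41 41 41 42 41] 68
0.83 14 [34 36 37 41 41 42 41 43 41 40 41 42 40 41] 72
0.98 18 [17 17 17 17 34 36 38 38 41 41 41 41 41 41] 65
1.13 25 [16 16 15 16 17 17 17 17 17 18 41 40 40 40] 70
1.28 25 [16 17 17 16 16 17 16 17 16 17 35 35 36 39] 60
1.43 19 [16 16 16 15 17 17 17 37 41 42 41 42 41 42] 67
1.58 17 [17 18 17 36 41 42 42 41 41 41 41 40 41 41] 74
1.73 13 [18 34 41 41 41 41 41 41 41 41 42 41 41] 79
1.88 16 [41 40 41 41 41 41 41 42 41 42 42 42 42 40] 84
2.03 24 [24 27 28 30 31 31 32 36 37 39 38 40 41 40] 64
2.18 15 [34 35 37 36 36 37 38 38 39 40 40 40 43 42] 45
2.63 5 [41 42 41 42 41] 76
2.78 9 [41 41 41 41 41 41 41 42 42] 88
2.93 4 [41 41 41 42] 95
3.08 6 [41 43 41 41 41 42] 88
```

View pics/w1c.png

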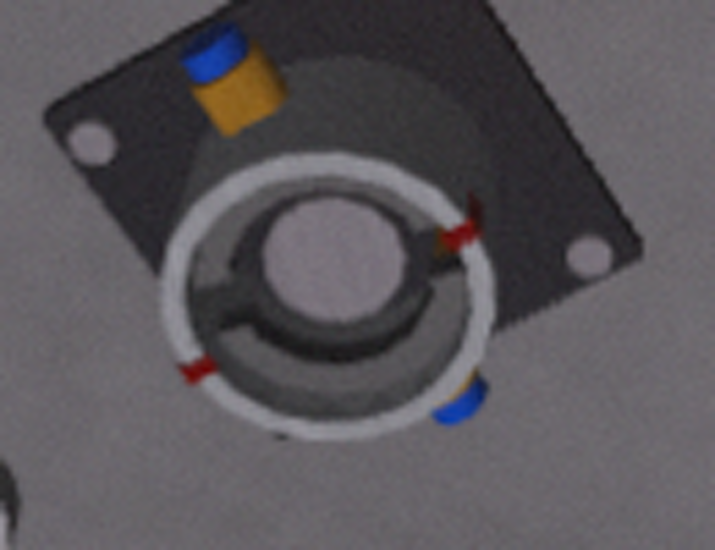

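Request:
step_arm:
  moves:
    - {"claw":0,"tx":0,"ty":0,"tz":0,"wx":0,"wy":0,"wz":-0.08}
    - {"claw":0,"tx":0,"ty":0,"tz":0,"wx":0,"wy":0,"wz":-0.16}
    - {"claw":0,"tx":0,"ty":0,"tz":0,"wx":0,"wy":0,"wz":-0.24}
    - {"claw":0,"tx":0,"ty":0,"tz":0,"wx":0,"wy":0,"wz":-0.32}
    - {"claw":0,"tx":0,"ty":0,"tz":0,"wx":0,"wy":0,"wz":-0.4}
    - {"claw":0,"tx":0,"ty":0,"tz":0,"wx":0,"wy":0,"wz":-0.48}
    - {"claw":0,"tx":0,"ty":0,"tz":0,"wx":0,"wy":0,"wz":-0.54}
    - {"claw":0,"tx":0,"ty":0,"tz":-0.5,"wx":0,"wy":0,"wz":-0.6}
    - {"claw":0,"tx":0,"ty":0,"tz":-1,"wx":0,"wy":0,"wz":-0.6}

```text
time: 8.45
eef_pos: [0.5574, 0.3093, 0.075]
ee_rot: [0.001, 0.24, 0.971, 0.001]
ft_force: [-0.2, 0.4, 4.4]
finger_gap: 0.015
grip_force: 50.2
```

```bash
python3 st.py
```

```text
8.45 pos [557.4 309.3  75. ] yaw 2.656 q [-0.16  0.71 -0.68  1.66  0.53  0.96  0.06] F [-0.2  0.4  4.4] M [ 0.061  0.026 -0.041] 0.014991706696835765 50.24743974208832
```

Request:
step_arm:
  moves:
    - {"claw":0,"tx":0,"ty":0,"tz":-0.3,"wx":0,"wy":0,"wz":-0.04}
    - {"claw":0,"tx":0,"ty":0,"tz":-0.3,"wx":0,"wy":0,"wz":-0.08}
    - {"claw":0,"tx":0,"ty":0,"tz":-0.3,"wx":0,"wy":0,"wz":-0.12}
    - {"claw":0,"tx":0,"ty":0,"tz":-0.3,"wx":0,"wy":0,"wz":-0.12}

```text
time: 8.95
eef_pos: [0.5574, 0.3093, 0.0744]
ee_rot: [0.0, 0.299, 0.954, 0.001]
ft_force: [1.9, 2.4, 5.1]
finger_gap: 0.0153
grip_force: 50.4
```

```bash
python3 st.py
```

```text
8.95 pos [557.4 309.3  74.4] yaw 2.535 q [-0.17  0.71 -0.65  1.66  0.51  0.95 -0.05] F [1.9 2.4 5.1] M [ 0.611 -0.517  0.073] 0.015343143828139803 50.37658452987671
```

Request:
step_arm:
  moves:
    - {"claw":0,"tx":0,"ty":0,"tz":0,"wx":0,"wy":0,"wz":-0.035}
    - {"claw":0,"tx":0,"ty":0,"tz":0,"wx":0,"wy":0,"wz":-0.07}
    - {"claw":0,"tx":0,"ty":0,"tz":0,"wx":0,"wy":0,"wz":-0.07}

```text
time: 9.32
eef_pos: [0.5572, 0.3088, 0.0741]
ee_rot: [0.0, 0.332, 0.943, 0.0]
ft_force: [1.2, 3.1, 4.6]
finger_gap: 0.0147
grip_force: 50.4
```

```bash
python3 st.py
```

```text
9.325 pos [557.2 308.8  74.1] yaw 2.465 q [-0.18  0.7  -0.64  1.66  0.49  0.94 -0.11] F [1.2 3.1 4.6] M [ 0.684 -0.567  0.127] 0.014691041992190223 50.4456889629364
```

Request:
step_arm:
  moves:
    - {"claw":0,"tx":0,"ty":0,"tz":0,"wx":0,"wy":0,"wz":-0.035}
    - {"claw":0,"tx":0,"ty":0,"tz":0,"wx":0,"wy":0,"wz":-0.07}
    - {"claw":0,"tx":0,"ty":0,"tz":0,"wx":0,"wy":0,"wz":-0.07}

```text
time: 9.7
eef_pos: [0.5562, 0.3073, 0.0729]
ee_rot: [-0.001, 0.365, 0.931, -0.001]
ft_force: [1.0, -0.1, -1.2]
finger_gap: 0.015
grip_force: 49.5
```

```bash
python3 st.py
```

```text
9.7 pos [556.2 307.3  72.9] yaw 2.395 q [-0.19  0.7  -0.62  1.67  0.48  0.94 -0.17] F [ 1.  -0.1 -1.2] M [ 0.012 -0.051  0.003] 0.014962399732918236 49.48096990585327
```

Request:
step_arm:
  moves:
    - {"claw":0,"tx":0,"ty":0,"tz":-1,"wx":0,"wy":0,"wz":0}
    - {"claw":0,"tx":0,"ty":0,"tz":-2,"wx":0,"wy":0,"wz":0}
    - {"claw":0,"tx":0,"ty":0,"tz":-3,"wx":0,"wy":0,"wz":0}
    - {"claw":0,"tx":0,"ty":0,"tz":-4,"wx":0,"wy":0,"wz":0}
    - {"claw":0,"tx":0,"ty":0,"tz":-4,"wx":0,"wy":0,"wz":0}

```text
time: 10.32
eef_pos: [0.557, 0.3086, 0.0701]
ee_rot: [0.0, 0.364, 0.931, -0.0]
ft_force: [-0.5, -1.0, 0.9]
finger_gap: 0.0144
grip_force: 49.8
```

```bash
python3 st.py
```

```text
10.325 pos [557.  308.6  70.1] yaw 2.396 q [-0.19  0.7  -0.62  1.67  0.48  0.93 -0.17] F [-0.5 -1.   0.9] M [-0.247  0.283 -0.034] 0.014426401725591025 49.82993245124817
```

Request:
step_arm:
  moves:
    - {"claw":0,"tx":0,"ty":0,"tz":-1.5,"wx":0,"wy":0,"wz":0}
    - {"claw":0,"tx":0,"ty":0,"tz":-3,"wx":0,"wy":0,"wz":0}
    - {"claw":0,"tx":0,"ty":0,"tz":-4.5,"wx":0,"wy":0,"wz":0}
    - {"claw":0,"tx":0,"ty":0,"tz":-6,"wx":0,"wy":0,"wz":0}
    - {"claw":0,"tx":0,"ty":0,"tz":-7.5,"wx":0,"wy":0,"wz":0}
    - {"claw":0,"tx":0,"ty":0,"tz":-8.5,"wx":0,"wy":0,"wz":0}
    - {"claw":0,"tx":0,"ty":0,"tz":-8.5,"wx":0,"wy":0,"wz":0}
    - {"claw":0,"tx":0,"ty":0,"tz":-8.5,"wx":0,"wy":0,"wz":0}

```text
time: 11.32
eef_pos: [0.5571, 0.3087, 0.0617]
ee_rot: [0.0, 0.364, 0.931, 0.0]
ft_force: [-2.2, -2.1, 6.4]
finger_gap: 0.0151
grip_force: 50.5
```

```bash
python3 st.py
```

```text
11.325 pos [557.1 308.7  61.7] yaw 2.396 q [-0.2   0.71 -0.61  1.67  0.49  0.91 -0.18] F [-2.2 -2.1  6.4] M [-0.586  0.632 -0.039] 0.01506178956219027 50.527567863464355
```

Request:
step_arm:
  moves:
    - {"claw":0,"tx":0,"ty":0,"tz":0,"wx":0,"wy":0,"wz":-0.05}
    - {"claw":0,"tx":0,"ty":0,"tz":0,"wx":0,"wy":0,"wz":-0.1}
    - {"claw":0,"tx":0,"ty":0,"tz":0,"wx":0,"wy":0,"wz":-0.15}
    - {"claw":0,"tx":0,"ty":0,"tz":0,"wx":0,"wy":0,"wz":-0.2}
    - {"claw":0,"tx":0,"ty":0,"tz":0,"wx":0,"wy":0,"wz":-0.25}
    - {"claw":0,"tx":0,"ty":0,"tz":0,"wx":0,"wy":0,"wz":-0.3}
    - {"claw":0,"tx":0,"ty":0,"tz":0,"wx":0,"wy":0,"wz":-0.3}

```text
time: 12.2
eef_pos: [0.5569, 0.3085, 0.0617]
ee_rot: [0.0, 0.5, 0.866, -0.0]
ft_force: [-2.5, -2.8, 6.9]
finger_gap: 0.0152
grip_force: 50.6
```

```bash
python3 st.py
```

```text
12.2 pos [556.9 308.5  61.7] yaw 2.095 q [-0.24  0.69 -0.54  1.68  0.43  0.89 -0.43] F [-2.5 -2.8  6.9] M [-0.716  0.715  0.161] 0.015185391220716653 50.58545708656311
```

Request:
step_arm:
  moves:
    - {"claw":0,"tx":0,"ty":0,"tz":0,"wx":0,"wy":0,"wz":-0.04}
    - {"claw":0,"tx":0,"ty":0,"tz":0,"wx":0,"wy":0,"wz":-0.08}
    - {"claw":0,"tx":0,"ty":0,"tz":0,"wx":0,"wy":0,"wz":-0.12}
    - {"claw":0,"tx":0,"ty":0,"tz":0,"wx":0,"wy":0,"wz":-0.16}
    - {"claw":0,"tx":0,"ty":0,"tz":0,"wx":0,"wy":0,"wz":-0.16}

```text
time: 12.82
eef_pos: [0.5568, 0.3084, 0.0617]
ee_rot: [0.0, 0.567, 0.824, -0.0]
ft_force: [-3.6, -2.7, 8.2]
finger_gap: 0.015
grip_force: 50.7
```

```bash
python3 st.py
```

```text
12.825 pos [556.8 308.4  61.7] yaw 1.935 q [-0.27  0.68 -0.5   1.68  0.4   0.88 -0.56] F [-3.6 -2.7  8.2] M [-0.721  0.852  0.127] 0.014967577786122527 50.655983090400696
```

Turned 0.46 so far; continue in small steps until the torque rises.

Request:
step_arm:
  moves:
    - {"claw":0,"tx":0,"ty":0,"tz":0,"wx":0,"wy":0,"wz":-0.03}
    - {"claw":0,"tx":0,"ty":0,"tz":0,"wx":0,"wy":0,"wz":-0.06}
    - {"claw":0,"tx":0,"ty":0,"tz":0,"wx":0,"wy":0,"wz":-0.06}

```text
time: 13.2
eef_pos: [0.5567, 0.3084, 0.0617]
ee_rot: [0.0, 0.592, 0.806, -0.0]
ft_force: [-3.3, -2.4, 6.7]
finger_gap: 0.0149
grip_force: 50.7
```

```bash
python3 st.py
```

```text
13.2 pos [556.7 308.4  61.7] yaw 1.876 q [-0.28  0.68 -0.48  1.68  0.39  0.88 -0.61] F [-3.3 -2.4  6.7] M [-0.759  0.921  0.192] 0.01487430538628399 50.722559094429016
```

Request:
step_arm:
  moves:
    - {"claw":0,"tx":0,"ty":0,"tz":0,"wx":0,"wy":0,"wz":-0.03}
    - {"claw":0,"tx":0,"ty":0,"tz":0,"wx":0,"wy":0,"wz":-0.06}
    - {"claw":0,"tx":0,"ty":0,"tz":0,"wx":0,"wy":0,"wz":-0.06}

```text
time: 13.58
eef_pos: [0.5564, 0.3084, 0.0617]
ee_rot: [-0.0, 0.615, 0.788, -0.001]
ft_force: [-4.6, -3.7, 7.8]
finger_gap: 0.0148
grip_force: 50.9
```

```bash
python3 st.py
```

```text
13.575 pos [556.4 308.4  61.7] yaw 1.816 q [-0.29  0.68 -0.47  1.68  0.38  0.87 -0.66] F [-4.6 -3.7  7.8] M [-0.851  1.1    0.248] 0.014784886780630547 50.87332785129547
```

Request:
step_arm:
  moves:
    - {"claw":0,"tx":-0.4,"ty":-0.3,"tz":0,"wx":0,"wy":0,"wz":-0.03}
    - {"claw":0,"tx":-0.6,"ty":-0.4,"tz":0,"wx":0,"wy":0,"wz":-0.06}
    - {"claw":0,"tx":-0.6,"ty":-0.4,"tz":0,"wx":0,"wy":0,"wz":-0.06}

```text
time: 13.95
eef_pos: [0.5562, 0.3083, 0.0617]
ee_rot: [0.0, 0.639, 0.77, -0.0]
ft_force: [-2.5, -2.2, 5.8]
finger_gap: 0.0144
grip_force: 50.8
```

```bash
python3 st.py
```

```text
13.95 pos [556.2 308.3  61.7] yaw 1.756 q [-0.3   0.67 -0.45  1.69  0.36  0.87 -0.71] F [-2.5 -2.2  5.8] M [-0.545  0.804  0.495] 0.014418869293793825 50.84093749523163
```

Request:
step_arm:
  moves:
    - {"claw":0,"tx":0,"ty":0,"tz":0,"wx":0,"wy":0,"wz":0.02}
    - {"claw":0,"tx":0,"ty":0,"tz":0.7,"wx":0,"wy":0,"wz":0.04}
    - {"claw":0,"tx":0,"ty":0,"tz":1.4,"wx":0,"wy":0,"wz":0.04}
    - {"claw":0,"tx":0,"ty":0,"tz":1.4,"wx":0,"wy":0,"wz":0.04}

```text
time: 14.45
eef_pos: [0.5561, 0.3082, 0.0625]
ee_rot: [-0.0, 0.623, 0.782, -0.0]
ft_force: [-2.0, -0.6, -1.5]
finger_gap: 0.0147
grip_force: 49.6
```

```bash
python3 st.py
```

```text
14.45 pos [556.1 308.2  62.5] yaw 1.796 q [-0.29  0.67 -0.46  1.68  0.37  0.87 -0.68] F [-2.  -0.6 -1.5] M [-0.152  0.454  0.288] 0.014673083491724526 49.61025595664978
```

Request:
step_arm:
  moves:
    - {"claw":0.2,"tx":0,"ty":0,"tz":0,"wx":0,"wy":0,"wz":0}
    - {"claw":0.35,"tx":0,"ty":0,"tz":0,"wx":0,"wy":0,"wz":0}
    - {"claw":0.5,"tx":0,"ty":0,"tz":1,"wx":0,"wy":0,"wz":0}
    - {"claw":0.5,"tx":0,"ty":0,"tz":5,"wx":0,"wy":0,"wz":0}
    - {"claw":0.5,"tx":0,"ty":0,"tz":30,"wx":0,"wy":0,"wz":0}
    - {"claw":0.5,"tx":0,"ty":0,"tz":80,"wx":0,"wy":0,"wz":0}
    - {"claw":0.5,"tx":0,"ty":0,"tz":130,"wx":0,"wy":0,"wz":0}
    - {"claw":0.5,"tx":0,"ty":0,"tz":130,"wx":0,"wy":0,"wz":0}

```text
time: 15.45
eef_pos: [0.5584, 0.3102, 0.1979]
ee_rot: [0.001, 0.623, 0.782, 0.004]
ft_force: [0.7, -0.1, -0.1]
finger_gap: 0.0429
grip_force: 0.0
```

```bash
python3 st.py; python3 look.py w3; python3 - <<'E'
import numpy as np,cv2
W=np.load('w3.npy'); c=(.556,.3085)
r=np.hypot(W[...,0]-c[0],W[...,1]-c[1])
for z0,z1 in [(.077,.095),(.052,.065)]:
    p=W[(r<.034)&(W[...,2]>z0)&(W[...,2]<z1)]; print(len(p),np.median(p[:,2]),np.std(p[:,2]))
    q=(p[:,:2]*1000).astype(np.float32); print(cv2.minAreaRect(q),cv2.minEnclosingCircle(q))
E
```

```text
15.45 pos [558.4 310.2 197.9] yaw 1.796 q [-0.25  0.54 -0.51  1.55  0.28  1.12 -0.61] F [ 0.7 -0.1 -0.1] M [ 0.03  -0.022 -0.02 ] 0.04291890377502381 0.0
plate 3051 ((556.024658203125, 308.84588623046875), (92.17866516113281, 92.18524169921875), 62.01614761352539) ((556.5816040039062, 309.49267578125), 63.62408447265625)
rim 277 ((554.8839721679688, 314.8600769042969), (62.10435485839844, 50.25244140625), 9.601130485534668) ((556.1975708007812, 309.2933349609375), 32.00776672363281)
15.5 array([-0.25390789,  0.53733511, -0.51293315,  1.55737431,  0.28411776,
        1.1171124 , -0.6060049 ]) [0.55743781 0.30907811 0.19534022] [0.00081882 0.62337737 0.78191788 0.00210128] [ 0.27482601 -0.08299321 -0.44470167] [-0.02673478 -0.00047013 -0.02009186]
1015 0.0851820541103227 0.001377174434238521
((555.9991455078125, 309.1534729003906), (16.50725746154785, 47.977325439453125), 17.35659408569336) ((555.630859375, 309.17919921875), 24.288732528686523)
2021 0.05891689992236665 0.0008532761535649416
((555.5410766601562, 310.3762512207031), (59.93254089355469, 57.61787033081055), 13.382925987243652) ((556.2147827148438, 309.0662841796875), 30.51511573791504)
```

View pics/w3.png

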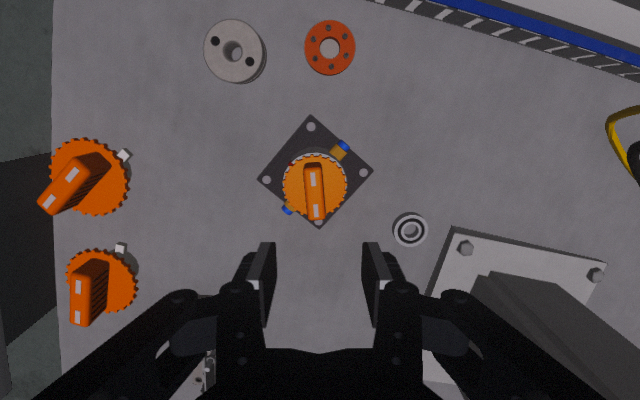

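Request:
step_arm:
  moves:
    - {"claw":0.5,"tx":0,"ty":0,"tz":-50,"wx":0,"wy":0,"wz":0.078}
    - {"claw":0.5,"tx":0,"ty":0,"tz":-90,"wx":0,"wy":0,"wz":0.078}
    - {"claw":0.5,"tx":0,"ty":0,"tz":-115,"wx":0,"wy":0,"wz":0.078}
    - {"claw":0.5,"tx":0,"ty":0,"tz":-125,"wx":0,"wy":0,"wz":0.078}
    - {"claw":0.5,"tx":0,"ty":0,"tz":-129,"wx":0,"wy":0,"wz":0.078}
    - {"claw":0.3,"tx":0,"ty":0,"tz":-129,"wx":0,"wy":0,"wz":0.078}
    - {"claw":0,"tx":0,"ty":0,"tz":-129,"wx":0,"wy":0,"wz":0.078}
    - {"claw":0,"tx":0,"ty":0,"tz":-129,"wx":0,"wy":0,"wz":0.078}
    - {"claw":0,"tx":0,"ty":0,"tz":-129,"wx":0,"wy":0,"wz":0.078}
    - {"claw":0,"tx":0,"ty":0,"tz":-129,"wx":0,"wy":0,"wz":0.078}
  newtons: 70

```text
time: 16.75
eef_pos: [0.5566, 0.3085, 0.0648]
ee_rot: [0.0, 0.592, 0.806, 0.0]
ft_force: [-2.5, 0.2, 6.5]
finger_gap: 0.0145
grip_force: 69.4
```

```bash
python3 st.py
```

```text
16.75 pos [556.6 308.5  64.8] yaw 1.874 q [-0.28  0.67 -0.48  1.68  0.38  0.88 -0.61] F [-2.5  0.2  6.5] M [-0.244  0.52   0.076] 0.014460785911940171 69.35946106910706
```

Request:
step_arm:
  moves:
    - {"claw":0,"tx":-0.3,"ty":0,"tz":-0.3,"wx":0,"wy":0,"wz":-0.02}
    - {"claw":0,"tx":-0.3,"ty":0,"tz":-0.3,"wx":0,"wy":0,"wz":-0.04}
    - {"claw":0,"tx":-0.3,"ty":0,"tz":-0.3,"wx":0,"wy":0,"wz":-0.04}

```text
time: 17.12
eef_pos: [0.5565, 0.3086, 0.0647]
ee_rot: [0.0, 0.608, 0.794, 0.001]
ft_force: [-2.5, -0.6, 8.8]
finger_gap: 0.0144
grip_force: 69.7
```

```bash
python3 st.py
```

```text
17.125 pos [556.5 308.6  64.7] yaw 1.834 q [-0.28  0.67 -0.47  1.68  0.38  0.88 -0.65] F [-2.5 -0.6  8.8] M [-0.328  0.524  0.24 ] 0.014398953228851404 69.73373293876648
```

Request:
step_arm:
  moves:
    - {"claw":0,"tx":0,"ty":0,"tz":0,"wx":0,"wy":0,"wz":-0.02}
    - {"claw":0,"tx":0,"ty":0,"tz":0,"wx":0,"wy":0,"wz":-0.04}
    - {"claw":0,"tx":0,"ty":0,"tz":0,"wx":0,"wy":0,"wz":-0.04}

```text
time: 17.5
eef_pos: [0.5565, 0.3086, 0.0647]
ee_rot: [0.0, 0.624, 0.781, 0.001]
ft_force: [-2.5, -2.1, 7.8]
finger_gap: 0.0142
grip_force: 69.8
```

```bash
python3 st.py
```

```text
17.5 pos [556.5 308.6  64.7] yaw 1.794 q [-0.29  0.67 -0.46  1.68  0.37  0.87 -0.68] F [-2.5 -2.1  7.8] M [-0.305  0.496  0.349] 0.014203280562377841 69.77601528167725
```

Request:
step_arm:
  moves:
    - {"claw":0,"tx":0,"ty":0,"tz":0,"wx":0,"wy":0,"wz":-0.03}
    - {"claw":0,"tx":0,"ty":0,"tz":0,"wx":0,"wy":0,"wz":-0.06}
    - {"claw":0,"tx":0,"ty":0,"tz":0,"wx":0,"wy":0,"wz":-0.06}

```text
time: 17.88
eef_pos: [0.5565, 0.3086, 0.0647]
ee_rot: [0.0, 0.647, 0.762, 0.001]
ft_force: [-1.8, -1.5, 7.6]
finger_gap: 0.0141
grip_force: 70.0
```

```bash
python3 st.py
```

```text
17.875 pos [556.5 308.6  64.7] yaw 1.734 q [-0.3   0.67 -0.44  1.68  0.36  0.87 -0.73] F [-1.8 -1.5  7.6] M [-0.366  0.468  0.534] 0.01414851871169079 69.97962713241577
```

Request:
step_arm:
  moves:
    - {"claw":0,"tx":0,"ty":0,"tz":0,"wx":0,"wy":0,"wz":0.04}
    - {"claw":0,"tx":0,"ty":0,"tz":0.5,"wx":0,"wy":0,"wz":0.08}
    - {"claw":0,"tx":0,"ty":0,"tz":0.8,"wx":0,"wy":0,"wz":0.09}
    - {"claw":0.2,"tx":0,"ty":0,"tz":0.8,"wx":0,"wy":0,"wz":0.09}
    - {"claw":0.35,"tx":0,"ty":0,"tz":0.8,"wx":0,"wy":0,"wz":0.09}
    - {"claw":0.5,"tx":0,"ty":0,"tz":1,"wx":0,"wy":0,"wz":0.09}
    - {"claw":0.5,"tx":0,"ty":0,"tz":5,"wx":0,"wy":0,"wz":0.09}
    - {"claw":0.5,"tx":0,"ty":0,"tz":30,"wx":0,"wy":0,"wz":0.09}
    - {"claw":0.5,"tx":0,"ty":0,"tz":80,"wx":0,"wy":0,"wz":0.09}
    - {"claw":0.5,"tx":0,"ty":0,"tz":130,"wx":0,"wy":0,"wz":0.09}
    - {"claw":0.5,"tx":0,"ty":0,"tz":130,"wx":0,"wy":0,"wz":0.09}
    - {"claw":0.5,"tx":0,"ty":0,"tz":130,"wx":0,"wy":0,"wz":0.09}

```text
time: 19.38
eef_pos: [0.5561, 0.308, 0.1935]
ee_rot: [0.0, 0.612, 0.791, -0.0]
ft_force: [0.3, 1.1, -0.7]
finger_gap: 0.0427
grip_force: 0.0
```

```bash
python3 look.py w4; python3 - <<'E'
import numpy as np,cv2
W=np.load('w4.npy'); c=(.556,.3085)
r=np.hypot(W[...,0]-c[0],W[...,1]-c[1])
p=W[(r<.034)&(W[...,2]>.077)&(W[...,2]<.095)]; print(len(p),np.median(p[:,2]))
print(cv2.minAreaRect((p[:,:2]*1000).astype(np.float32)))
for z in (.059,):
    p=W[(r<.028)&(abs(W[...,2]-z)<.006)]; A=np.c_[p[:,:2],np.ones(len(p))]; print(np.linalg.lstsq(A,p[:,2],rcond=None)[0])
E
```

```text
plate 3143 ((556.2031860351562, 308.820556640625), (92.3729019165039, 92.31244659423828), 62.10990905761719) ((556.003173828125, 309.054443359375), 63.85527038574219)
rim 285 ((555.2673950195312, 315.3614807128906), (62.21901321411133, 49.633277893066406), 8.447758674621582) ((556.210205078125, 309.1007080078125), 31.84415054321289)
19.425 array([-0.25046556,  0.54071116, -0.51808298,  1.56021586,  0.28741832,
        1.11875988, -0.58091519]) [0.55571004 0.30774301 0.19272925] [-1.00525063e-04  6.12281957e-01  7.90639159e-01 -7.18013706e-04] [-1.31365905 -0.26708264 -0.48249524] [0.04849502 0.01124169 0.00668643]
1051 0.08520706769097763
((556.0465087890625, 309.4712219238281), (16.56026840209961, 47.73141860961914), 17.381948471069336)
[-0.00157144  0.00128899  0.05944944]
```

```bash
python3 -c "
from plant import *
print(hand_in())"
```

```text
the job is handed in; nothing more can be done
None
```

The smallest orange cap is locked in the filter housing at its stop, standing level and centred with the gripper clear of it. A second light twist ended at the same angle. I handed the job in at about 19 s; the hand-in gave no verdict.

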